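# Lift the controller carrier out with the spatula and lock it on the power unit

### The job

Slide the orange-handled spatula under the controller carrier in the blue tray, lift the carrier out on the blade without touching it with the fingers, and set it down on the two-bar rest. Draw the spatula out and lay it flat on the bench, then take the carrier by its sides, lower its two keyholes over the stud heads on the power unit and slide it fully home so that it locks under both heads. Let go, and leave the mug, screwdriver and socket block where they are.

Things in the scene. Friction and masses are not known exactly. Their poses are not given: they have to be found in the camera images.
- carrier: Loose steel pan, 140 (x) x 66 (y) mm, floor 4 mm, side flanges 2 mm thick up to 14 mm along both long edges, green circuit board (to 9 mm) in the middle; 0.13-0.21 kg. Origin: centre of underside, z up. Two keyholes on y = 0: large round ends 16 mm across at x = -50 and +34 mm, each with an 8 mm wide slot running to +x. Starts in the tray, x axis along the tray's x (within 2 mm, 1 degree).
- slot_a (a point): Carrier underside at x = -34, y = 0 mm: the end of the first keyhole's slot, where the stud's axis stands when fully home. From the large end to here is 16 mm, so the carrier, once down over the heads, locks by sliding 16 mm towards its own -x, to a firm stop.
- slot_b (a point): The same for the second keyhole (carrier x = +50, y = 0 mm).
- spatula: Loose spatula, 0.16 kg, standing on blade and rear foot. Origin: blade-underside level, below the grip point; x to the blade tip, z up. Orange handle x -56 to 44, 20 mm wide, z 36 to 58: grip across y at x = 0, z = 47. Flat steel blade x 40 to 178 mm, 30 wide, 3 thick, underside z = 0. Upright riser (x 40 to 44, 18 wide) joins blade and handle; thin foot at x = -50 down to z = 0.
- tray: Fixed blue tray, 155 x 92 mm. Origin: bench level under the middle of the carrier's place, z up. The blade goes in along +x; the -x end is open. Floor at z = 60 mm; two ribs along x (y = +-27, 8 wide, x -65 to 65) carry the carrier's underside at z = 70, leaving a gap 46 wide, 10 high under it. Side walls (inner faces y = +-36) and end wall (inner face x = 73) rise to z = 86.
- rest: Fixed rest: two parallel rubber-topped bars along its x, 120 mm long, tops at z = 45 mm, each 7 mm wide at y = +-23.5, with 40 mm free between them, open at both ends, down to a foot plate 6 mm high. Outer width 54 mm. Origin: bench level under its middle, z up.
- power_unit: Fixed aluminium power unit, 220 (x) x 120 (y) x 65 mm high, with a dark raised mounting bar (160 x 40 mm, top at z = 79 mm) along x on top, for the carrier's underside. Two brass studs on the bar at x = -42 and +42, y = 0. Origin: bench level under its middle, z up. The carrier may go on either way round.
- stud_a (a point): Foot of the stud at power unit x = -42 mm, on the bar's top (z = 79 mm). Each stud: shank 5 mm across, 7 mm free height under a head 10 mm across and 3 mm thick; top at z = 89 mm.
- stud_b (a point): Foot of the stud at x = +42 mm, on the mounting bar's top.
- mug: Bystander: steel mug, 85 mm high, 72 mm across, handle at its +y; origin at its base centre.
- screwdriver: Bystander: screwdriver lying on the bench, some 200 mm long along its x (handle to -x).
- socket_block: Bystander: white double socket block, 90 x 50 x 35 mm; origin at its base centre.
There are look-alikes about, which are no part of the job. Leave any pink or red look-alike of the carrier alone.

How it is judged:
By the outcome, as a careful person would: the job done as asked, in the order asked, and still so for the second after the job is handed in, with the robot touching nothing.
It also fails if it takes over 67 s, if anything falls off the work surface, if the arm or the gripper's body presses on something with over 40 N, if the wrist force passes 120 N, or if a joint passes its speed limit or range.

### The arm

A 7-joint arm with a two-finger parallel gripper is mounted at the origin on the work surface. World frame = base frame: x ahead of the robot, y to its left, z up, the work surface at z = 0. Lengths are in m, angles in rad, forces in N, time in s.
With the tool pointing down it reaches from about 0.35 to 0.9 m from the base axis. Payload 7.2 kg.
Tool frame: the origin (TCP) lies midway between the tips of the shut fingers; the grasp point (between the pads) lies tcp_to_grasp behind it (tcp_to_grasp is the distance from the TCP to the grasp point, in m); z points along the fingers, y is the line along which they close (so a half turn about z gives the same grasp; the last joint's range is limited). The gripper opens to 88 mm and grips with 3 to 60 N. Pads are 20 mm wide; open, the fingers measure 115 mm over their backs; the gripper's body (75 mm by 178 mm) begins 61 mm behind the grasp point.
Start: joints at [-1.289, 0.411, -0.013, 1.596, 0.006, 1.134, -0.082], TCP at [0.214, 0.587, 0.223] pointing down, gripper open.
Joint ranges: [-2.95, 2.95], [-0.29, 1.99], [-1.47, 1.44], [0.14, 2.54], [-1.03, 4.17], [0.13, 1.85], [-2.86, 2.86]. Speed limits (rad/s): [2.39, 2.39, 3.01, 3.01, 3.14, 3.14, 3.14].

### API

Orientations are given as a 3x3 rotation matrix whose columns are the frame's x, y, z axes.
In Python, from cell import state, snapshot, camera_params, job_done, recognise, tcp_to_grasp gives the robot as it stands. The module is installed in compiled form; this text tells all that it offers.
- The arm moves only by the shell command python3 -m jog 'ROWS'. ROWS is JSON, a list that holds one entry, the list of rows, each a list of 7 numbers: the shift along the tool's x, y, z in mm, then the turn, a rotation vector about the tool's x, y, z in degrees, then the opening, from 0 (shut) to 1 (fully open). In form: [[[dx, dy, dz, ax, ay, az, grip], ...]]. A call has 1 to 12 rows; each row shifts and turns the commanded pose from where the row before left it, along the tool's axes as they then stand; what a row does not reach is not made up. A row lasts 1/12 s, in which the tool goes at most 41.7 mm and 7.16 degrees, less where a joint would pass 70% of its speed; a pose out of reach is approached as far as the arm can. A call is refused whole if a number of a shift passes 41.7 or a number of a turn 7.16, either way. A call with a gripper value outside its range is refused whole. The fingers move at their own pace and stop on an object; the grip force is fixed at half the most. Time passes only in rows, so rows that do not move let the fingers close. It gives the time, the measured TCP pose, the force, the opening and the grip force at its end, in the units of the state.
- state(): the state, without advancing time (a new reading comes with each control period).
- snapshot(name): name is "side" or "top" or "wrist"; returns the picture (384x512x3 uint8, blue, green, red); there is no depth.
- camera_params(name): a dict with "fx", "fy", "cx", "cy" (pixels), "rvec" (rotation vector, rad) and "tvec" (3), from world to camera coordinates, as OpenCV has them. Camera axes: x right, y down, z forward; pixel columns grow to the right and rows downward; lengths in m; the calibration is good to about 2 mm. A picture is of the moment at which its call begins: read the wrist's pose just before it. camera_params takes no time and is no camera call; for the wrist camera it gives the pose at the moment of the call.
- job_done(): hands the job in; it is judged then, once.
Trained networks look in the newest picture that a camera, given by its name, has taken for a name from the list of things; names that differ only in an ending like _2 or _b are one class to them, and where a whole thing is asked for, a point or a joint stands for the part that bears it (a point fixed in the world has none). Each returns a list of dicts, best first, with "p" (0 to 1); they miss things now and then, are a little off and sometimes report something else, mostly with a low value. They report only what shows in the picture. A call takes as long as a camera call. They do not tell look-alikes from the thing itself.
- recognise(camera, label): "xyz" ([x, y, z] in m, in world coordinates, good to about 4 mm: the middle of the surface that is visible of it).
The state is a dict: "time_s": time; "joint_positions": joint angles; "qvel": joint speeds; "effort": joint torques, N m; "ee_pos": TCP position; "orientation": TCP orientation; "ft_force": force on the tool from outside, world axes, zero at the start; "ft_torque": the same for the moment, N m; "gripper_width": opening from 0.0 (shut) to 1.0 (fully open); "grasp_force": force on a finger pad.
Only numpy, scipy, OpenCV 4.12 (cv2) and the standard library are available. Lean on these libraries where they do the work, as an engineer would, in place of code of your own. Each camera call takes 0.05 s, during which the arm holds its last target. There are 200 camera calls.

## Working session

There is one attempt and no reset: what is moved stays moved. The work goes in short steps, Python scripts to look and compute and a shell command to move; the robot and the scene stay as the last step left them, time stands still between calls to the robot, and variables do not carry over. Pictures are saved under pics/ and viewed, at most 15 in all, crops included, and the job is handed in when it is done.

```bash
mkdir -p pics; ls; cat > h.py <<'E'
import numpy as np, cv2
from cell import *
def rd(): 
    s=state(); print('t',round(s['time_s'],2),'p',np.round(np.array(s['ee_pos'])*1000,1),'R',np.round(np.array(s['orientation']),3).tolist(),'F',np.round(s['ft_force'],1),'w',round(s['gripper_width'],3),'g',round(s['grasp_force'],1)); return s
def ray(cam,u,v,z,P=None):
    P=P or camera_params(cam); R=cv2.Rodrigues(np.array(P['rvec'],float))[0]; t=np.array(P['tvec'],float).ravel()
    d=R.T@np.array([(u-P['cx'])/P['fx'],(v-P['cy'])/P['fy'],1]); c=-R.T@t
    return c+d*(z-c[2])/d[2]
def proj(cam,X,P=None):
    P=P or camera_params(cam)
    K=np.array([[P['fx'],0,P['cx']],[0,P['fy'],P['cy']],[0,0,1.]])
    return cv2.projectPoints(np.array(X,float).reshape(-1,3),np.array(P['rvec'],float),np.array(P['tvec'],float),K,None)[0].reshape(-1,2)
E
python3 - <<'E'
from h import *
rd(); print(tcp_to_grasp)
ims=[snapshot('top'),snapshot('side')]
cv2.imwrite('pics/a.png',cv2.resize(ims[0],(800,600),interpolation=cv2.INTER_CUBIC)); cv2.imwrite('pics/b.png',cv2.resize(ims[1],(800,600)))
for c in ['top','side']:
    P=camera_params(c); R=cv2.Rodrigues(np.array(P['rvec']))[0]; print(c,P['fx'],-R.T@np.array(P['tvec']).ravel(),R.round(2).tolist())
for n in ['carrier','spatula','tray','rest','power_unit','stud_a','slot_a','mug','screwdriver','socket_block']:
    r=recognise('top',n); print(n,[(np.round(x['xyz'],3).tolist(),round(x['p'],2)) for x in r[:4]])
E
```

```text
pics
t 0.0 p [214.1 586.6 221.8] R [[-0.939, 0.343, -0.0], [0.343, 0.939, -0.002], [-0.0, -0.002, -1.0]] F [-0.4  0.4  0.8] w 1.0 g 0.0
0.0187
top 477.7241483708621 [0.29071594 0.08048323 1.66747677] [[-0.01, -1.0, -0.0], [-0.99, 0.01, -0.14], [0.14, 0.0, -0.99]]
side 463.90744760431596 [0.41278418 1.10836695 1.24047965] [[-1.0, -0.08, -0.01], [-0.05, 0.75, -0.66], [0.06, -0.65, -0.75]]
carrier [([0.277, 0.509, 0.002], 0.9), ([0.596, 0.291, 0.074], 0.76), ([0.694, 0.476, 0.004], 0.72), ([0.776, 0.294, 0.003], 0.66)]
spatula [([0.43, -0.032, 0.001], 0.96)]
tray [([0.561, 0.294, 0.059], 0.85)]
rest [([0.571, 0.009, 0.004], 0.73)]
power_unit [([0.608, -0.288, 0.062], 0.91)]
stud_a [([0.608, -0.289, 0.066], 0.55)]
slot_a [([0.694, 0.476, 0.004], 0.87), ([0.233, 0.287, 0.006], 0.75), ([0.599, 0.291, 0.073], 0.64), ([0.279, 0.509, 0.002], 0.64)]
mug [([0.759, 0.08, 0.034], 0.58)]
screwdriver [([0.373, 0.288, 0.027], 0.61)]
socket_block [([0.762, -0.085, 0.037], 0.57)]
```

View pics/a.png

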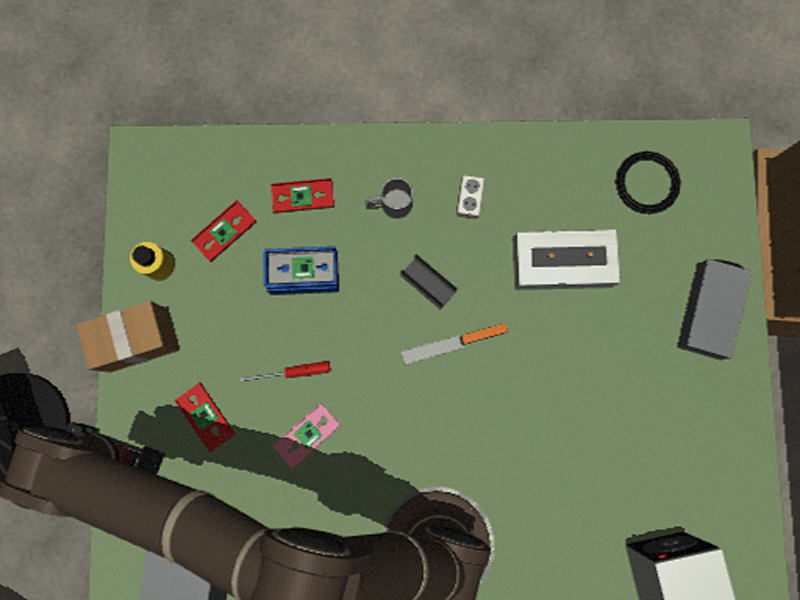

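View pics/b.png

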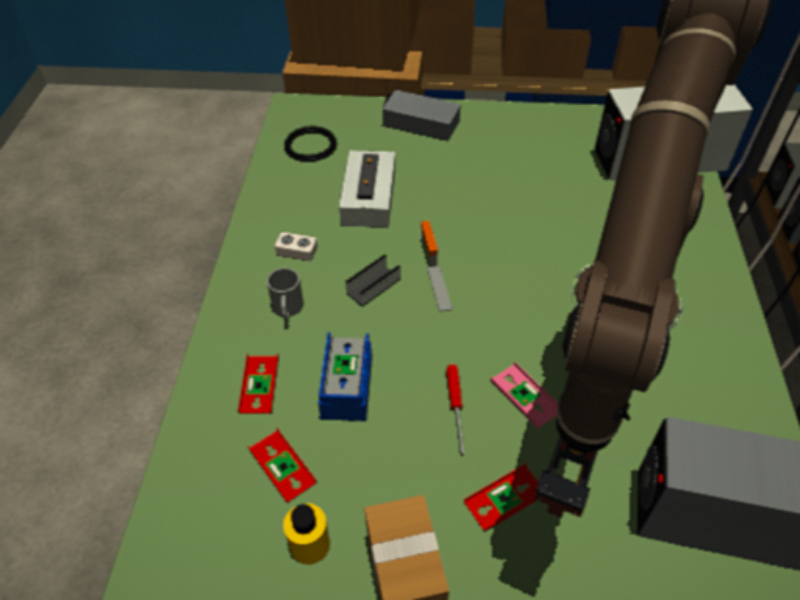

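The top view looks straight down with +x up and +y left. The tray is at about (300,270), running along y with its open end apparently on the -y side. The rest is a diagonal at (428,281), the spatula tip is at (402,357) with its handle to the right, and the studs are at (550,255) and (590,255). The red and pink plates are look-alikes. Next I'll get coarse axes and the wrist camera mount.

```bash
cat >> h.py <<'E'
def to(x,y,z,yaw):
    "remaining move: shift in tool axes (mm), turn about tool z (deg); yaw = world yaw of tool y axis, mod 180"
    s=state(); R=np.array(s['orientation']); p=np.array(s['ee_pos'])*1000
    d=R.T@(np.array([x,y,z])-p); cur=np.degrees(np.arctan2(R[1,1],R[0,1]))
    a=(yaw-cur+90)%180-90
    print('shift tool',d.round(1),'turn az',round(-a,2),'cur yaw',round(cur,2),'tilt',(R[:2,2]*57.3).round(2))
E
python3 - <<'E'
from h import *
s=rd(); P=camera_params('wrist'); R=cv2.Rodrigues(np.array(P['rvec']))[0]; c=-R.T@np.array(P['tvec']).ravel()
T=np.array(s['orientation']); print('cam in tool',(T.T@(c-np.array(s['ee_pos'])))*1000,'axes',(T.T@R.T).round(3).tolist(),P['fx'])
im=cv2.imread('pics/a.png'); k=512/800
px=lambda u,v,z:(ray('top',u*k,v*k,z)*1000).round(0)
print('spat tip',px(402,357,.002),'handle end',px(508,328,.047))
for u,v in [(410,256),(456,288),(433,307),(401,272)]: print('rest',px(u,v,.045))
print('studs',px(550,255,.085),px(590,255,.085))
ca=cv2.resize(im[225:315,245:365],(480,360)); cb=cv2.resize(cv2.imread('pics/b.png')[320:430,300:400],(330,360)); 
cv2.imwrite('pics/c.png',np.hstack([ca[:, :450],cb]))
to(530,-20,450,16)
E
```

```text
t 0.6 p [214.2 587.2 222.6] R [[-0.939, 0.343, -0.0], [0.343, 0.939, 0.0], [0.0, 0.0, -1.0]] F [ 0.3  0.2 -0.3] w 0.998 g 0.0
cam in tool [ 7.03661164e+01  8.00020887e-02 -1.62495265e+02] axes [[0.0, -0.966, -0.257], [1.0, 0.0, 0.001], [-0.001, -0.257, 0.966]] 299.65914564684283
spat tip [406.  70.   2.] handle end [ 463. -162.   47.]
rest [626.  49.  45.]
rest [553. -51.  45.]
rest [511.   0.  45.]
rest [590.  70.  45.]
studs [ 616. -252.   85.] [ 615. -339.   85.]
shift tool [-504.8 -462.2 -227.4] turn az 53.96 cur yaw 69.96 tilt [-0.  0.]
```

View pics/c.png

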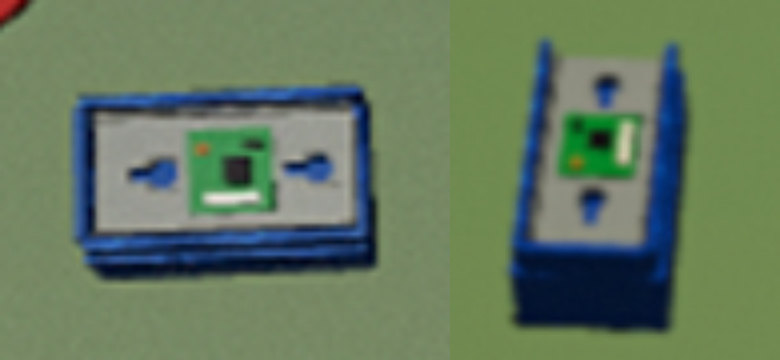

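```bash
python3 - <<'E'
from h import *
to(440,-60,240,14)
E
python3 -m jog '[[[-10,-20,-20,0,0,0,1],[-25,-30,-5,0,0,0,1],[-25,-32,0,0,0,0,1],[-25,-32,0,0,0,0,1],[-25,-32,0,0,0,0,1],[-25,-32,0,0,0,0,1],[-25,-32,0,0,0,0,1],[-25,-32,0,0,0,0,1],[-25,-32,0,0,0,0,1],[-25,-32,0,0,0,0,1],[-25,-32,0,0,0,0,1],[-25,-32,0,0,0,0,1]]]'
python3 - <<'E'
from h import *
rd();to(440,-60,240,14)
E
```

```text
shift tool [-433.9 -530.6  -17.4] turn az 55.96 cur yaw 69.96 tilt [-0.  0.]
time_s: 1.6
ee_pos: [0.3553, 0.14, 0.248]
orientation: [[-0.939, 0.343, 0.001], [0.343, 0.939, 0.001], [-0.0, 0.001, -1.0]]
ft_force: [0.9, -0.1, -0.1]
gripper_width: 1.004
grasp_force: 0.0
t 1.6 p [355.3 140.  248. ] R [[-0.939, 0.343, 0.001], [0.343, 0.939, 0.001], [-0.0, 0.001, -1.0]] F [ 0.9 -0.1 -0.1] w 1.004 g 0.0
shift tool [-148.  -158.9    7.9] turn az 55.96 cur yaw 69.96 tilt [0.05 0.06]
```

```bash
python3 -m jog '[[[-25,-26,1,0,0,0,1],[-25,-27,1,0,0,0,1],[-25,-27,1,0,0,0,1],[-25,-27,1,0,0,0,1],[-25,-27,1,0,0,0,1],[-23,-25,1,0,0,0,1],[0,0,0,0,0,7,1],[0,0,0,0,0,7,1],[0,0,0,0,0,7,1],[0,0,0,0,0,7,1],[0,0,0,0,0,7,1],[0,0,0,0,0,7,1]]]'
python3 -m jog '[[[0,0,0,0,0,7,1],[0,0,0,0,0,7,1],[0,0,0,0,0,0,1]]]'
cat >> h.py <<'E'
def shot(name,big=None):
    s=rd(); P=camera_params('wrist'); im=snapshot('wrist'); np.save('P.npy',P,allow_pickle=True); cv2.imwrite('pics/%s_raw.png'%name,im); cv2.imwrite('pics/%s.png'%name,cv2.resize(im,(800,600),interpolation=cv2.INTER_CUBIC)); return im,P
def mask(im,lo,hi):
    h=cv2.cvtColor(im,cv2.COLOR_BGR2HSV); m=cv2.inRange(h,lo,hi); return m
def blobs(m,n=3):
    c,_=cv2.findContours(m,cv2.RETR_EXTERNAL,cv2.CHAIN_APPROX_NONE); return sorted(c,key=cv2.contourArea)[::-1][:n]
def rectw(c,z,P):
    "contour -> min area rect in world plane z (mm): centre, sizes, yaw of long side"
    w=np.array([ray('wrist',u,v,z,P)[:2]*1000 for u,v in c.reshape(-1,2)],np.float32)
    (x,y),(a,b),t=cv2.minAreaRect(w)
    if a<b: a,b,t=b,a,t+90
    return np.round([x,y,a,b,(t+180)%180],1)
E
python3 - <<'E'
from h import *
im,P=shot('d')
for c in blobs(mask(im,(5,150,80),(20,255,255))): print('orange',cv2.contourArea(c),rectw(c,.058,P),cv2.boundingRect(c))
to(440,-60,240,14)
E
```

```text
time_s: 2.6
ee_pos: [0.4397, -0.0582, 0.2418]
orientation: [[-0.463, 0.886, 0.0], [0.886, 0.463, 0.0], [0.0, 0.001, -1.0]]
ft_force: [0.3, -0.2, 1.1]
gripper_width: 1.003
grasp_force: 0.0
time_s: 2.85
ee_pos: [0.4398, -0.0582, 0.2418]
orientation: [[-0.236, 0.972, 0.0], [0.972, 0.236, 0.0], [0.0, 0.001, -1.0]]
ft_force: [-0.8, -0.0, -0.2]
gripper_width: 0.997
grasp_force: 0.0
t 2.85 p [439.8 -58.2 241.8] R [[-0.236, 0.972, 0.0], [0.972, 0.236, 0.0], [0.0, 0.001, -1.0]] F [-0.8 -0.  -0.2] w 0.997 g 0.0
orange 1081.0 [ 450.2 -105.3  100.5   19.1  105.5] (251, 172, 17, 79)
orange 0.0 [ 246.7 -232.     0.     0.     0. ] (82, 268, 1, 1)
orange 0.0 [ 681.1 -135.5    0.     0.     0. ] (428, 274, 1, 1)
shift tool [-1.9 -0.2  1.8] turn az 0.08 cur yaw 14.08 tilt [0.02 0.01]
```

View pics/d.png

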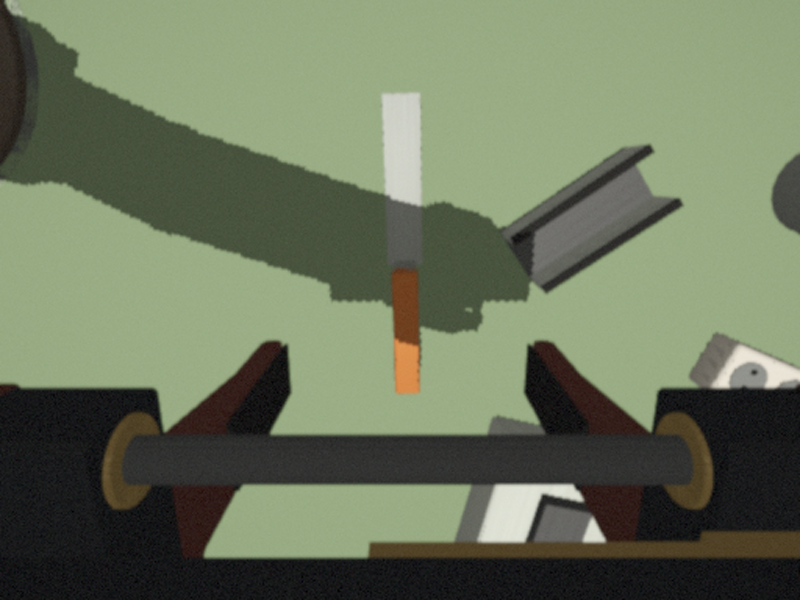

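Blade tip is at (402,93), handle at (407,270-393), and the rest is at (503-682,147-290). The handle rectangle measures 100.5 x 19.1 mm at yaw 105.5°, which agrees with the stated sizes. I'll grip it at spatula x=+20 to shorten the lever.

```bash
python3 - <<'E'
from h import *
to(443.3,-80.2,28.5,15.5)
P=np.load('P.npy',allow_pickle=True).item(); k=.64
for u,v in [(503,235),(632,147),(653,150),(682,203),(547,290)]: print(ray('wrist',u*k,v*k,.045,P)*1000)
E
```

```text
shift tool [-22.3  -2.  213.3] turn az -1.42 cur yaw 14.08 tilt [0.02 0.01]
[505.28926703 -15.96992917  45.        ]
[578.55142328  67.97239169  45.        ]
[594.25467093  69.63382277  45.        ]
[629.48063214  38.97094337  45.        ]
[551.54406499 -49.39589837  45.        ]
```

```bash
python3 -m jog '[[[-11,-1,35,0,0,-0.7,1],[-11,-1,40,0,0,-0.7,1],[0,0,40,0,0,0,1],[0,0,40,0,0,0,1],[0,0,30,0,0,0,1],[0,0,20,0,0,0,1],[0,0,8,0,0,0,1],[0,0,0,0,0,0,0],[0,0,0,0,0,0,0],[0,0,0,0,0,0,0],[0,0,0,0,0,0,0],[0,0,0,0,0,0,0]]]'
python3 -m jog '[[[0,0,0,0,0,0,0],[0,0,0,0,0,0,0],[0,0,0,0,0,0,0],[0,0,0,0,0,0,0],[0,0,0,0,0,0,0],[0,0,0,0,0,0,0]]]'
python3 - <<'E'
from h import *
rd();to(600,140,200,0)
E
```

```text
time_s: 3.9
ee_pos: [0.4442, -0.0798, 0.0298]
orientation: [[-0.266, 0.964, 0.002], [0.964, 0.266, 0.0], [-0.0, 0.003, -1.0]]
ft_force: [-0.1, -0.1, 0.5]
gripper_width: 0.66
grasp_force: 0.0
time_s: 4.4
ee_pos: [0.4432, -0.08, 0.0286]
orientation: [[-0.265, 0.964, -0.0], [0.964, 0.265, -0.0], [0.0, -0.0, -1.0]]
ft_force: [0.2, -0.1, 0.2]
gripper_width: 0.226
grasp_force: 30.0
t 4.4 p [443.2 -80.   28.6] R [[-0.265, 0.964, -0.0], [0.964, 0.265, -0.0], [0.0, -0.0, -1.0]] F [ 0.2 -0.1  0.2] w 0.226 g 30.0
shift tool [ 170.6  209.5 -171.4] turn az 15.36 cur yaw 15.36 tilt [-0.01 -0.  ]
```

```bash
python3 -m jog '[[[0,0,-8,0,0,0,0],[0,0,-20,0,0,0,0],[0,0,-30,0,0,0,0],[0,0,-35,0,0,0,0],[5,0,-35,0,0,5,0],[10,10,-35,0,0,5,0],[20,15,-35,0,0,5,0],[30,10,-30,0,0,0,0],[35,10,-20,0,0,0,0],[35,10,-12,0,0,0,0],[35,10,-8,0,0,0,0],[35,0,0,0,0,0,0]]]'
python3 -m jog '[[[25,-10,0,0,0,0,0],[10,0,0,0,0,0.3,0],[0,0,0,0,0,0,0],[0,0,0,0,0,0,0]]]'
python3 - <<'E'
from h import *
im,P=shot('e')
to(510,170,300,0)
print([(np.round(x['xyz'],3).tolist(),round(x['p'],2)) for n in ['tray','carrier'] for x in recognise('wrist',n)[:3]])
E
```

```text
time_s: 5.4
ee_pos: [0.5026, 0.1277, 0.2966]
orientation: [[-0.006, 1.0, 0.004], [1.0, 0.006, 0.001], [0.001, 0.004, -1.0]]
ft_force: [0.3, 0.4, -2.3]
gripper_width: 0.231
grasp_force: 30.0
time_s: 5.73
ee_pos: [0.4907, 0.16, 0.2943]
orientation: [[-0.001, 1.0, -0.0], [1.0, 0.001, -0.001], [-0.001, -0.0, -1.0]]
ft_force: [0.9, -1.1, -1.5]
gripper_width: 0.226
grasp_force: 30.0
t 5.73 p [490.7 160.  294.3] R [[-0.001, 1.0, -0.0], [1.0, 0.001, -0.001], [-0.001, -0.0, -1.0]] F [ 0.9 -1.1 -1.5] w 0.226 g 30.0
shift tool [10.9 19.  -5.6] turn az -0.03 cur yaw -0.03 tilt [ 0.   -0.05]
[([0.558, 0.286, 0.069], 0.7), ([0.233, 0.28, 0.002], 0.83), ([0.785, 0.3, 0.005], 0.66)]
```

View pics/e.png

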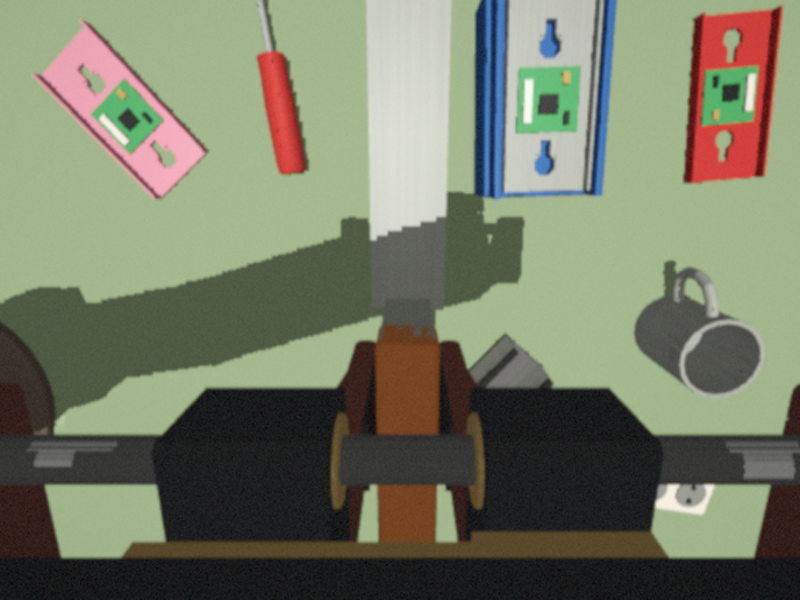

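```bash
python3 - <<'E'
from h import *
P=np.load('P.npy',allow_pickle=True).item(); k=.64; k2=lambda u,v,z: np.round(ray('wrist',(u+.5)*k-.5,(v+.5)*k-.5,z,P)*1000,1)
zt=.2943+.0187+.011
print('handle front',k2(377,330,zt),k2(438,330,zt))
print('blade riser foot',k2(372,305,.2943+.0187-.047+.003),k2(444,305,.2943+.0187-.047+.003)); 
print('blade up',k2(367,2,.27),k2(452,2,.27), 'mid',k2(370,200,.27),k2(447,200,.27))
for n,u,v,z in [('hole-50',543,163,.074),('hole+34',549,49,.074),('slot ends',543,141,.074),('slotend',549,20,.074)]: print(n,k2(u,v,z))
print('Rwall',k2(615,2,.086),k2(603,194,.086),'Lwall inner',k2(507,2,.086),k2(502,193,.086),'Louter',k2(495,2,.086),k2(490,196,.086))
im=cv2.imread('pics/e_raw.png')
for r in (20,60,105): 
    print(r,[tuple(int(c) for c in p) for p in im[r,300:400:3]][::1])
m=mask(im,(100,130,60),(130,255,255)); m[:, :320]=0
for c in blobs(m,4): M=cv2.moments(c); print(cv2.contourArea(c),cv2.boundingRect(c),M['m10']/max(M['m00'],1),M['m01']/max(M['m00'],1))
E
```

```text
handle front [481.4 185.5 324. ] [499.6 185.5 324. ]
blade riser foot [475.8 177.8 269. ] [505.7 177.9 269. ]
blade up [476.  289.2 270. ] [506.  289.3 270. ] mid [475.8 220.7 270. ] [505.9 220.8 270. ]
hole-50 [597.  239.2  74. ]
hole+34 [595.2 320.4  74. ]
slot ends [595.7 255.6  74. ]
slotend [593.7 339.5  74. ]
Rwall [635.9 347.5  86. ] [641.8 216.   86. ] Lwall inner [560.1 347.4  86. ] [563.6 216.6  86. ] Louter [551.7 347.3  86. ] [554.5 214.4  86. ]
20 [(139, 180, 161), (128, 163, 144), (74, 39, 17), (82, 49, 30), (188, 124, 73), (85, 52, 26), (177, 112, 63), (186, 120, 69), (94, 97, 96), (190, 201, 197), (190, 200, 198), (190, 200, 196), (190, 200, 198), (188, 199, 195), (190, 200, 198), (187, 197, 194), (186, 183, 179), (186, 119, 69), (94, 70, 55), (183, 193, 190), (185, 195, 192), (184, 193, 192), (185, 195, 192), (184, 194, 192), (185, 195, 193), (183, 192, 190), (178, 188, 187), (72, 78, 79), (159, 164, 161), (99, 57, 30), (184, 117, 64), (148, 158, 134), (139, 180, 161), (139, 180, 160)]
60 [(143, 183, 165), (122, 148, 129), (80, 47, 30), (106, 60, 31), (187, 124, 74),
[... 577 characters left out ...]
135, 86), (128, 94, 74), (188, 199, 196), (196, 206, 204), (196, 206, 205), (194, 204, 202), (195, 206, 203), (191, 202, 200), (193, 161, 137), (193, 126, 75), (193, 128, 78), (178, 113, 65), (118, 117, 114), (187, 197, 194), (188, 199, 196), (188, 199, 197), (187, 197, 195), (186, 196, 194), (184, 193, 192), (84, 90, 90), (151, 154, 152), (115, 68, 33), (190, 125, 72), (152, 172, 152), (144, 185, 166), (141, 182, 162), (141, 181, 163), (144, 184, 166)]
624.0 (377, 0, 17, 125) 385.7646901709401 61.318910256410255
152.0 (320, 0, 4, 126) 320.8717105263158 40.791666666666664
124.5 (346, 14, 11, 22) 351.3212851405622 27.012048192771083
98.5 (343, 91, 10, 20) 347.76818950930624 102.70389170896784
```

```bash
python3 - <<'E'
from h import *
to(603.2,45,92,1.7)
P=np.load('P.npy',allow_pickle=True).item()
for u,v in [(351.32,27.01),(347.77,102.7)]: print(ray('wrist',u,v,.073,P)*1000)
E
python3 -m jog '[[[-20,15,0,0,0,0,0],[-20,20,0,0,0,0,0],[-20,20,0,0,0,-1.7,0],[-18,20,0,0,0,0,0],[-18,17,10,0,0,0,0],[-16,15,20,0,0,0,0],[-5,7,30,0,0,0,0],[0,0,35,0,0,0,0],[0,0,35,0,0,0,0],[0,0,30,0,0,0,0],[0,0,15,0,0,0,0],[0,0,0,0,0,0,0]]]'
python3 - <<'E'
from h import *
to(603.2,45,92,1.7)
E
```

```text
shift tool [-113.6  112.2  202.5] turn az -1.81 cur yaw -0.11 tilt [ 0.01 -0.02]
[595.32844924 324.96652036  73.        ]
[597.64344338 240.96691013  73.        ]
time_s: 6.88
ee_pos: [0.6042, 0.044, 0.1156]
orientation: [[-0.029, 1.0, -0.006], [1.0, 0.029, -0.002], [-0.002, -0.006, -1.0]]
ft_force: [-1.1, -0.3, -2.8]
gripper_width: 0.224
grasp_force: 30.0
shift tool [ 1.  -0.8 23.6] turn az -0.06 cur yaw 1.64 tilt [-0.35 -0.11]
```

```bash
python3 -m jog '[[[-11,-1,0,0,0,0,0],[0,0,12,0,0,0,0],[0,0,11.6,0,0,0,0],[0,0,0,0,0,0,0],[0,0,0,0,0,0,0]]]'
python3 - <<'E'
from h import *
rd();to(599.1,187.4,92,1.6)
cv2.imwrite('pics/f.png',cv2.resize(snapshot('side')[180:310,180:300],(720,780))[0:600])
E
```

```text
time_s: 7.3
ee_pos: [0.6057, 0.0349, 0.0953]
orientation: [[-0.031, 1.0, -0.001], [1.0, 0.031, 0.0], [0.0, -0.001, -1.0]]
ft_force: [-0.0, 0.5, -1.5]
gripper_width: 0.228
grasp_force: 30.0
t 7.3 p [605.7  34.9  95.3] R [[-0.031, 1.0, -0.001], [1.0, 0.031, 0.0], [0.0, -0.001, -1.0]] F [-0.   0.5 -1.5] w 0.228 g 30.0
shift tool [152.6  -1.9   3.4] turn az 0.16 cur yaw 1.76 tilt [-0.04  0.01]
```

View pics/f.png

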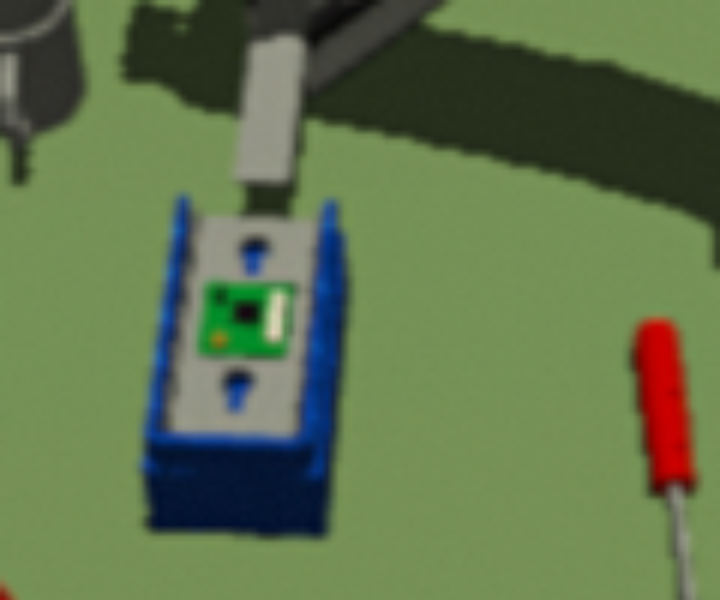

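Seen from the +y side, the blade tip at crop (265,181) points into the open end of the tray, centred and just clear of it. I'll check the tip height, then insert.

```bash
python3 - <<'E'
from h import *
for v in (181,184):
  for z in (.062,.067,.070): print(v,z,ray('side',180+(265+.5)/6-.5,180+(v+.5)/6-.5,z)*1000)
print(recognise('side','spatula')[:1])
E
python3 -m jog '[[[0,-1.5,3.4,0,0,0.16,0],[0,0,0,0,0,0,0],[12,0,0,0,0,0,0],[15,0,0,0,0,0,0],[15,0,0,0,0,0,0],[15,0,0,0,0,0,0],[10,0,0,0,0,0,0],[0,0,0,0,0,0,0]]]'
python3 - <<'E'
from h import *
rd();to(599.1,187.4,92,1.6)
E
```

```text
181 0.062 [599.82572319 184.32789964  62.        ]
181 0.067 [599.03215182 188.24837064  67.        ]
181 0.07 [598.55600899 190.60065324  70.        ]
184 0.062 [599.5702771 186.3809597  62.       ]
184 0.067 [598.77778952 190.29272007  67.        ]
184 0.07 [598.30229697 192.63977629  70.        ]
[{'xyz': [0.6068, 0.0962, 0.0661], 'p': 0.98}]
time_s: 8.07
ee_pos: [0.6022, 0.1064, 0.0919]
orientation: [[-0.033, 0.999, -0.0], [0.999, 0.033, 0.002], [0.002, -0.0, -1.0]]
ft_force: [-0.2, 0.6, -0.7]
gripper_width: 0.222
grasp_force: 30.0
t 8.07 p [602.2 106.4  91.9] R [[-0.033, 0.999, -0.0], [0.999, 0.033, 0.002], [0.002, -0.0, -1.0]] F [-0.2  0.6 -0.7] w 0.222 g 30.0
shift tool [81.  -0.5  0. ] turn az 0.3 cur yaw 1.9 tilt [-0.03  0.09]
```

```bash
python3 -m jog '[[[15,0,0,0,0,0.3,0],[15,0,0,0,0,0,0],[15,0,0,0,0,0,0],[15,0,0,0,0,0,0],[12,0,0,0,0,0,0],[6,0,0,0,0,0,0],[2,0,0,0,0,0,0],[0,0,0,0,0,0,0]]]'
python3 - <<'E'
from h import *
im,P=shot('g'); to(599.1,187.4,92,1.6)
E
```

```text
time_s: 8.73
ee_pos: [0.6006, 0.1821, 0.0921]
orientation: [[-0.023, 1.0, -0.0], [1.0, 0.023, -0.0], [-0.0, -0.0, -1.0]]
ft_force: [0.4, -1.0, -1.5]
gripper_width: 0.225
grasp_force: 30.0
t 8.73 p [600.6 182.1  92.1] R [[-0.023, 1.0, -0.0], [1.0, 0.023, -0.0], [-0.0, -0.0, -1.0]] F [ 0.4 -1.  -1.5] w 0.225 g 30.0
shift tool [ 6.2 -1.5  0.2] turn az -0.31 cur yaw 1.29 tilt [ 0.   -0.03]
```

View pics/g.png

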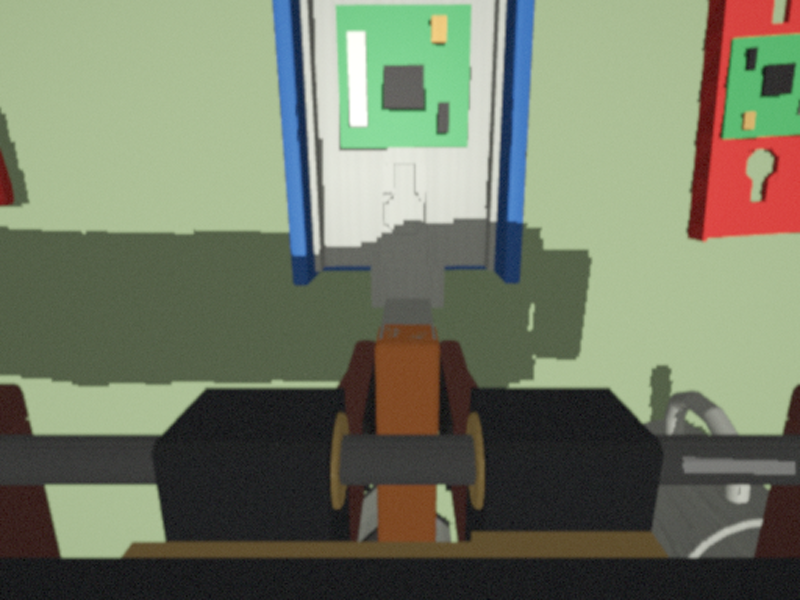

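```bash
python3 - <<'E'
from h import *
P=np.load('P.npy',allow_pickle=True).item(); k=.64; f=lambda u,v,z: np.round(ray('wrist',(u+.5)*k-.5,(v+.5)*k-.5,z,P)*1000,1)
print('carrier end',f(350,267,.074),f(455,267,.074),'blade start',f(407,305,.0665),'hole ctr',f(404,208,.074), 'flanges',f(323,200,.084),f(490,200,.084),'blade',f(372,290,.0665),f(444,290,.0665),'tray end',f(303,283,.086))
E
```

```text
carrier end [577.1 216.9  74. ] [618.2 217.9  74. ] blade start [599.8 199.9  66.5] hole ctr [597.7 240.1  74. ] flanges [568.8 242.9  84. ] [628.4 244.3  84. ] blade [585.2 205.9  66.5] [615.  206.7  66.5] tray end [561.1 212.8  86. ]
```

The blade is under the carrier and shows through the near keyhole at (404,208). It has 9 mm still to go. Then I'll lift slowly.

```bash
python3 -m jog '[[[5,-1,0,0,0,-0.2,0],[4,0,0,0,0,0,0],[0,0,0,0,0,0,0],[0,0,-2,0,0,0,0],[0,0,-2,0,0,0,0],[0,0,-2,0,0,0,0],[0,0,-2,0,0,0,0],[0,0,-2,0,0,0,0],[0,0,0,0,0,0,0],[0,0,0,0,0,0,0]]]'
python3 - <<'E'
from h import *
im,P=shot('i'); cv2.imwrite('pics/i2.png',cv2.resize(snapshot('side')[180:310,180:300],(720,780))[0:600])
E
```

```text
time_s: 9.62
ee_pos: [0.5995, 0.1907, 0.1024]
orientation: [[-0.026, 1.0, 0.0], [1.0, 0.026, 0.0], [0.0, 0.0, -1.0]]
ft_force: [-0.9, -0.2, -3.2]
gripper_width: 0.227
grasp_force: 30.0
t 9.62 p [599.5 190.7 102.4] R [[-0.026, 1.0, 0.0], [1.0, 0.026, 0.0], [0.0, 0.0, -1.0]] F [-0.9 -0.2 -3.2] w 0.227 g 30.0
```

```bash
python3 -m jog '[[[0,0,-3,0,0,0,0],[0,0,-4,0,0,0,0],[0,0,-5,0,0,0,0],[0,0,-6,0,0,0,0],[0,0,-6,0,0,0,0],[0,0,-6,0,0,0,0],[0,0,-6,0,0,0,0],[0,0,-6,0,0,0,0],[0,0,-6,0,0,0,0],[0,0,-4,0,0,0,0],[0,0,-2,0,0,0,0],[0,0,0,0,0,0,0]]]'
python3 - <<'E'
from h import *
im,P=shot('j'); im2=snapshot('side')[165:295,180:300]
cv2.imwrite('pics/jj.png',np.hstack([cv2.resize(im[0:260,100:400],(462,400),interpolation=cv2.INTER_CUBIC),cv2.resize(im2,(338,400),interpolation=cv2.INTER_CUBIC)]))
E
```

```text
time_s: 10.72
ee_pos: [0.5998, 0.1908, 0.1568]
orientation: [[-0.026, 1.0, 0.001], [1.0, 0.026, 0.0], [0.0, 0.001, -1.0]]
ft_force: [0.3, -0.4, -3.2]
gripper_width: 0.229
grasp_force: 30.0
t 10.72 p [599.8 190.8 156.8] R [[-0.026, 1.0, 0.001], [1.0, 0.026, 0.0], [0.0, 0.001, -1.0]] F [ 0.3 -0.4 -3.2] w 0.229 g 30.0
```

View pics/jj.png

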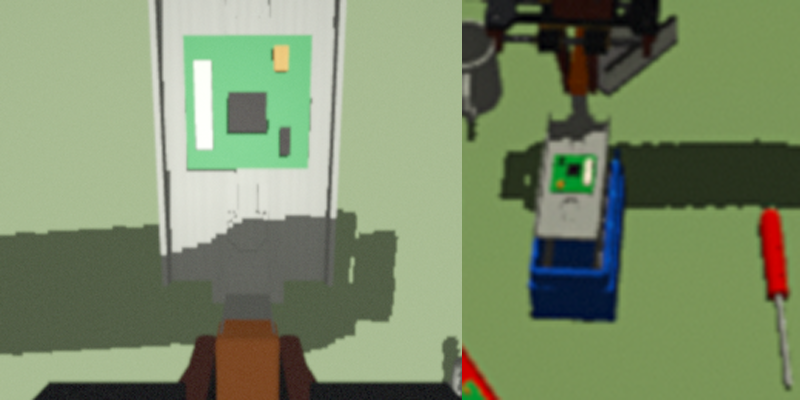

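The carrier rides on the blade, clear of the tray and centred, with its near end at crop (163-333, 285). I'll check that it is level.

```bash
python3 - <<'E'
from h import *
P=np.load('P.npy',allow_pickle=True).item()
f=lambda u,v,z: ray('wrist',100+(u+.5)/1.54-.5,(v+.5)/1.54-.5,z,P)*1000
for z in (.140,.145,.150): 
  a=[f(150,5,z),f(343,5,z),f(163,280,z),f(334,280,z)]
  print(z,np.linalg.norm(a[1]-a[0]).round(1),np.linalg.norm(a[3]-a[2]).round(1),a[2].round(),a[3].round(), ((a[0]+a[1])/2).round(1))
s=.131; print('end',f(200,285,s+.004),'blade', f(214,302,s),f(285,302,s))
# rest pose from the earlier wrist picture d
to(567,11,160,-41.4)
E
```

```text
0.14 66.5 68.1 [565. 219. 140.] [633. 220. 140.] [595.8 316.7 140. ]
0.145 64.7 66.2 [566. 220. 145.] [632. 222. 145.] [595.9 315.1 145. ]
0.15 62.8 64.3 [567. 221. 150.] [631. 223. 150.] [595.9 313.6 150. ]
end [579.33927272 215.71893131 135.        ] blade [584.88132204 207.48162714 131.        ] [614.96277457 208.27318234 131.        ]
shift tool [-178.8  -37.    -3.9] turn az 42.9 cur yaw 1.5 tilt [-0.02 -0.  ]
```

```bash
python3 -m jog '[[[-4,-4,-3,0,0.5,0,0],[-8,-8,-6,0,0.5,0,0],[-12,-12,-8,0,0,0,0],[-16,-16,-10,0,0,0,0],[-18,-18,-10,0,0,0,0],[-19,-18,-10,0,0,0,0],[-19,-18,-10,0,0,0,0],[-18,-18,-10,0,0,0,0],[-18,-18,-9,0,0,0,0],[-16,-15,-8,0,0,0,0],[-12,-11,-6,0,0,0,0],[-7,-7,-3,0,0,0,0]]]'
python3 -m jog '[[[-3,-3,0,0,0,1.5,0],[0,0,0,0,0,3,0],[0,0,0,0,0,4.5,0],[0,0,0,0,0,5,0],[0,0,0,0,0,5,0],[0,0,0,0,0,5,0],[0,0,0,0,0,5,0],[0,0,0,0,0,5,0],[0,0,0,0,0,4.5,0],[0,0,0,0,0,3,0],[0,0,0,0,0,1.5,0],[0,0,0,0,0,0,0]]]'
python3 - <<'E'
from h import *
im,P=shot('k'); to(439,17,250,-41.4)
E
```

```text
time_s: 11.82
ee_pos: [0.4392, 0.0155, 0.2472]
orientation: [[-0.023, 1.0, 0.0], [1.0, 0.023, 0.02], [0.02, 0.001, -1.0]]
ft_force: [-0.7, -0.2, -2.1]
gripper_width: 0.226
grasp_force: 30.0
time_s: 12.82
ee_pos: [0.4375, 0.0147, 0.2462]
orientation: [[0.664, 0.748, -0.001], [0.748, -0.664, 0.018], [0.013, -0.013, -1.0]]
ft_force: [0.1, 0.1, -2.9]
gripper_width: 0.222
grasp_force: 30.0
t 12.82 p [437.5  14.7 246.2] R [[0.664, 0.748, -0.001], [0.748, -0.664, 0.018], [0.013, -0.013, -1.0]] F [ 0.1  0.1 -2.9] w 0.222 g 30.0
shift tool [ 2.7 -0.5 -3.7] turn az -0.08 cur yaw -41.48 tilt [-0.05  1.04]
```

View pics/k.png

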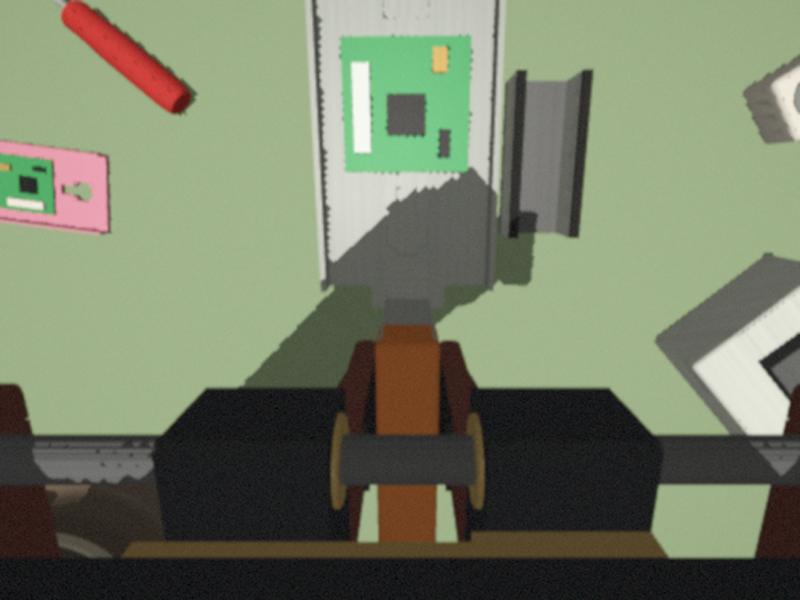

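Bars of the rest: left (514-527,70)→(508-520,237), right (580-593,70)→(568-580,237). The carrier is still square on the blade.

```bash
python3 - <<'E'
from h import *
P=np.load('P.npy',allow_pickle=True).item(); im=cv2.imread('pics/k_raw.png')
k=.64; f=lambda u,v,z: ray('wrist',(u+.5)*k-.5,(v+.5)*k-.5,z,P)[:2]*1000
# bar tops: dark pixels
g=cv2.cvtColor(im,cv2.COLOR_BGR2GRAY); m=(g<60).astype(np.uint8)*255; m[:, :318]=0; m[:, 385:]=0; m[160:]=0; m[:40]=0
for c in blobs(m,2): print(cv2.contourArea(c),cv2.boundingRect(c),rectw(c,.045,P))
print([f(*q,.045).round(1) for q in [(514,70),(593,70),(580,237),(508,237)]])
fl=lambda u,v,z: np.round(f(u,v,z),1)
z=.2462-.0286+.003+.002; print('carrier end',fl(410,287,z+.004)); print('hole',fl(408,232,z+.004),'flange top near',fl(322,280,z+.014),fl(493,280,z+.014),'far',fl(306,5,z+.014),fl(506,5,z+.014))
E
```

```text
545.0 (325, 46, 18, 107) [556.9  21.5 118.   19.7  48.5]
430.5 (365, 46, 13, 105) [587.6  -4.1 115.4   6.2  48.5]
[array([588.3,  74.5]), array([630.1,  37.2]), array([552.5, -52.5]), array([510.9, -15.7])]
carrier end [455.5  34.4]
hole [469.5  51.3] flange top near [433.9  60.1] [482.3  17.4] far [494.5 130.2] [543.5  86.3]
```

```bash
python3 - <<'E'
from h import *
to(506.8,-61.7,90,-41.3)
E
python3 -m jog '[[[0,5,3,-0.4,0,0,0],[0,10,6,-0.35,0,-0.1,0],[-1,15,10,0,0,0,0],[-2,16,14,0,0,0,0],[-2,16,16,0,0,0,0],[-2,15,18,0,0,0,0],[-2,12,18,0,0,0,0],[-2,8,18,0,0,0,0],[-1,4,18,0,0,0,0],[0,0,15,0,0,0,0],[0,0,10,0,0,0,0],[0,0,4,0,0,0,0]]]'
python3 - <<'E'
from h import *
rd();to(506.8,-61.7,90,-41.3)
E
```

```text
shift tool [-13.4 104.4 154.8] turn az -0.18 cur yaw -41.48 tilt [-0.05  1.04]
time_s: 13.87
ee_pos: [0.5063, -0.0597, 0.0946]
orientation: [[0.661, 0.75, 0.007], [0.75, -0.661, 0.008], [0.011, -0.0, -1.0]]
ft_force: [-0.9, -0.2, -3.1]
gripper_width: 0.224
grasp_force: 30.0
t 13.87 p [506.3 -59.7  94.6] R [[0.661, 0.75, 0.007], [0.75, -0.661, 0.008], [0.011, -0.0, -1.0]] F [-0.9 -0.2 -3.1] w 0.224 g 30.0
shift tool [-1.2  1.6  4.6] turn az -0.08 cur yaw -41.38 tilt [0.4  0.46]
```

```bash
python3 -m jog '[[[-1,1.5,3,0,0,0,0],[0,0,5,0,0,0,0],[0,0,5,0,0,0,0],[0,0,4,0,0,0,0],[0,0,2.5,0,0,0,0],[0,0,2.5,0,0,0,0],[0,0,2.5,0,0,0,0],[0,0,2.5,0,0,0,0],[0,0,3,0,0,0,0],[0,0,3,0,0,0,0],[0,0,3,0,0,0,0],[0,0,0,0,0,0,0]]]'
python3 - <<'E'
from h import *
im,P=shot('l'); im2=snapshot('side')[140:270,190:310]
cv2.imwrite('pics/ll.png',np.hstack([cv2.resize(im[0:260,100:400],(462,400),interpolation=cv2.INTER_CUBIC),cv2.resize(im2,(338,400),interpolation=cv2.INTER_CUBIC)]))
E
```

```text
time_s: 14.87
ee_pos: [0.5078, -0.0609, 0.0597]
orientation: [[0.661, 0.75, 0.009], [0.75, -0.661, 0.009], [0.012, 0.001, -1.0]]
ft_force: [-1.2, -0.6, -1.7]
gripper_width: 0.227
grasp_force: 30.0
t 14.87 p [507.8 -60.9  59.7] R [[0.661, 0.75, 0.009], [0.75, -0.661, 0.009], [0.012, 0.001, -1.0]] F [-1.2 -0.6 -1.7] w 0.227 g 30.0
```

View pics/ll.png

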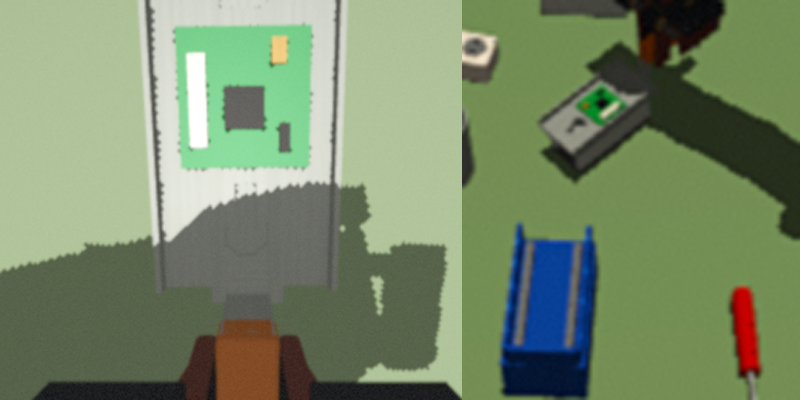

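The wrist force is down to the spatula's own weight, so the carrier sits on both bars. I'll draw the blade out and lay the spatula down.

```bash
python3 -m jog '[[[-4,0,0,0,0,0,0],[-8,0,0,0,0,0,0],[-12,0,0,0,0,0,0],[-15,0,0,0,0,0,0],[-16,0,0,0,0,0,0],[-16,0,0,0,0,0,0],[-16,0,0,0,0,0,0],[-16,0,0,0,0,0,0],[-16,0,0,0,0,0,0],[-16,0,0,0,0,0,0],[-14,0,0,0,0,0,0],[-8,0,0,0,0,0,0]]]'
python3 -m jog '[[[-2,0,6,0,-0.6,0,0],[0,0,8,0,0,0,0],[0,0,8,0,0,0,0],[0,0,4,0,0,0,0],[0,0,0,0,0,0,0],[0,0,0,0,0,0,0]]]'
python3 - <<'E'
from h import *
rd();to(400,-180,28.6,-41.3)
E
```

```text
time_s: 15.97
ee_pos: [0.4018, -0.1806, 0.0584]
orientation: [[0.664, 0.748, 0.009], [0.748, -0.664, 0.009], [0.013, 0.001, -1.0]]
ft_force: [0.1, 0.7, -1.9]
gripper_width: 0.223
grasp_force: 30.0
time_s: 16.47
ee_pos: [0.4028, -0.1798, 0.0316]
orientation: [[0.661, 0.75, 0.001], [0.75, -0.661, 0.001], [0.002, 0.0, -1.0]]
ft_force: [-0.0, -0.3, -0.6]
gripper_width: 0.223
grasp_force: 30.0
t 16.47 p [ 402.8 -179.8   31.6] R [[0.661, 0.75, 0.001], [0.75, -0.661, 0.001], [0.002, 0.0, -1.0]] F [-0.  -0.3 -0.6] w 0.223 g 30.0
shift tool [-2. -2.  3.] turn az -0.07 cur yaw -41.37 tilt [0.06 0.06]
```

```bash
python3 -m jog '[[[0,0,1.5,0,0,0,0],[0,0,1,0,0,0,0],[0,0,0.3,0,0,0,0],[0,0,0,0,0,0,1],[0,0,0,0,0,0,1],[0,0,0,0,0,0,1],[0,0,0,0,0,0,1],[0,0,0,0,0,0,1],[0,0,-15,0,0,0,1],[0,0,-30,0,0,0,1],[0,0,-40,0,0,0,1],[0,0,-40,0,0,0,1]]]'
python3 -m jog '[[[15,0,-40,0,0,0,1],[30,0,-28,0,0,0,1],[40,0,0,0,0,0,1],[40,0,0,0,0,0,1],[30,0,0,0,0,0,1],[10,0,0,0,0,0,1],[0,0,0,0,0,0,1]]]'
python3 - <<'E'
from h import *
im,P=shot('m'); 
for n in ['carrier','slot_a','spatula']: print(n,[(np.round(x['xyz'],3).tolist(),round(x['p'],2)) for x in recognise('wrist',n)[:3]])
E
```

```text
time_s: 17.47
ee_pos: [0.4014, -0.1806, 0.1552]
orientation: [[0.662, 0.749, -0.001], [0.749, -0.662, 0.0], [-0.0, -0.001, -1.0]]
ft_force: [1.6, 0.4, -0.0]
gripper_width: 0.869
grasp_force: 0.0
time_s: 18.05
ee_pos: [0.5125, -0.0544, 0.2213]
orientation: [[0.658, 0.753, 0.002], [0.753, -0.658, 0.0], [0.001, 0.001, -1.0]]
ft_force: [-0.1, 0.2, -0.6]
gripper_width: 0.998
grasp_force: 0.0
t 18.05 p [512.5 -54.4 221.3] R [[0.658, 0.753, 0.002], [0.753, -0.658, 0.0], [0.001, 0.001, -1.0]] F [-0.1  0.2 -0.6] w 0.998 g 0.0
carrier [([0.569, 0.019, 0.049], 0.64)]
slot_a [([0.572, 0.02, 0.047], 0.71)]
spatula [([0.447, -0.13, 0.003], 0.76), ([0.579, 0.019, 0.046], 0.19)]
```

View pics/m.png

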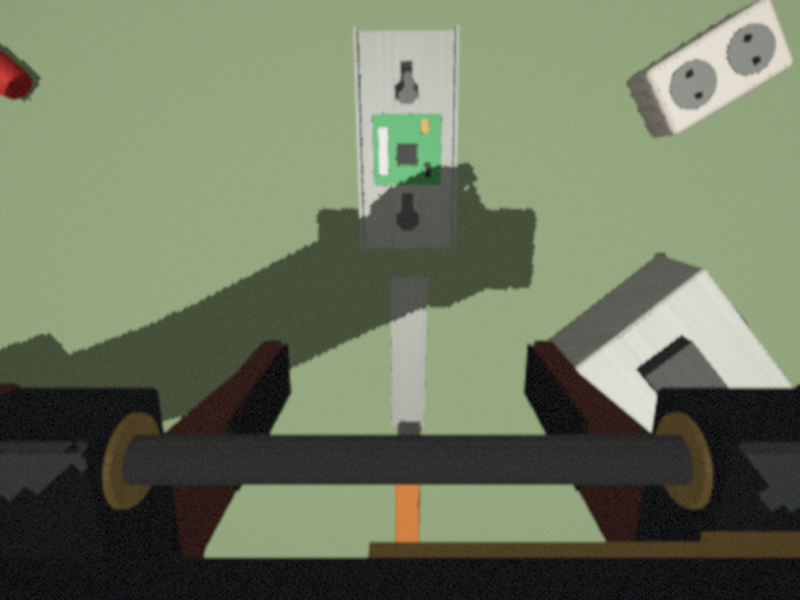

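The carrier lies square on the rest at (353-460, 28-248), with its large holes at (407,217) and (407,88). The spatula lies flat on the bench.

```bash
python3 - <<'E'
from h import *
P=np.load('P.npy',allow_pickle=True).item(); k=.64; f=lambda u,v,z: (ray('wrist',(u+.5)*k-.5,(v+.5)*k-.5,z,P)[:2]*1000).round(1)
c=[f(353,28,.059),f(460,28,.059),f(457,248,.059),f(359,248,.059)]; print(c,np.mean(c,0))
print('ends',f(407,30,.049),f(408,247,.049),'holes',f(407,90,.049),f(408,219,.049))
e=f(407,90,.049)-f(408,219,.049); print(np.hypot(*e),np.degrees(np.arctan2(e[1],e[0])))
to(571,12,120,-41.3)
E
```

```text
[array([591.1,  87.4]), array([641.3,  43.6]), array([552.1, -61.4]), array([500.6, -16.4])] [571.275  13.3  ]
ends [617.5  66.5] [525.9 -39.5] holes [594.   39.6] [539.  -24.5]
84.46188489490392 49.369273854045915
shift tool [ 93.1  -1.5 102. ] turn az -0.27 cur yaw -41.57 tilt [0.11 0.05]
```

```bash
python3 - <<'E'
from h import *
to(571.7,13.6,36,-40.8)
E
python3 -m jog '[[[15,0,5,0,0,-0.4,1],[30,0,10,0,0,-0.4,1],[30,-1,25,0,0,0,1],[18,0,30,0,0,0,1],[1,0,35,0,0,0,1],[0,0,30,0,0,0,1],[0,0,22,0,0,0,1],[0,0,13,0,0,0,1],[0,0,0,0,0,0,1],[0,0,0,0,0,0,1]]]'
python3 - <<'E'
from h import *
to(571.7,13.6,36,-40.8)
E
```

```text
shift tool [ 94.6  -2.1 186. ] turn az -0.77 cur yaw -41.57 tilt [0.11 0.05]
time_s: 19.08
ee_pos: [0.5727, 0.0145, 0.0522]
orientation: [[0.652, 0.759, 0.002], [0.759, -0.652, 0.001], [0.002, 0.001, -1.0]]
ft_force: [0.1, -0.8, 0.7]
gripper_width: 1.004
grasp_force: 0.0
shift tool [-1.4 -0.1 16.2] turn az 0.14 cur yaw -40.66 tilt [0.12 0.04]
```

```bash
python3 -m jog '[[[-1.4,0,9,0,0,0,1],[0,0,7,0,0,0,1],[0,0,0,0,0,0,1],[0,0,0,0,0,0,0],[0,0,0,0,0,0,0],[0,0,0,0,0,0,0],[0,0,0,0,0,0,0],[0,0,0,0,0,0,0],[0,0,0,0,0,0,0],[0,0,0,0,0,0,0]]]'
python3 - <<'E'
from h import *
to(571.7,13.6,36,-40.8)
E
```

```text
time_s: 19.92
ee_pos: [0.5719, 0.0141, 0.0364]
orientation: [[0.651, 0.759, 0.003], [0.759, -0.651, 0.001], [0.003, 0.002, -1.0]]
ft_force: [-1.4, 0.9, 4.7]
gripper_width: 0.751
grasp_force: 30.0
shift tool [-0.5  0.2  0.4] turn az 0.2 cur yaw -40.6 tilt [0.17 0.07]
```

```bash
python3 -m jog '[[[0,0,-4,0,0,0,0],[0,0,-10,0,0,0,0],[0,0,-20,0,0,0,0],[0,0,-30,0,0,0,0],[0,0,-35,0,0,-3,0],[0,0,-35,0,0,-6,0],[0,0,-35,0,0,-6.5,0],[0,0,-30,0,0,-6.5,0],[0,0,-20,0,0,-6.5,0],[0,0,-5,0,0,-6,0],[0,0,0,0,0,-4,0],[0,0,0,0,0,-2,0]]]'
python3 - <<'E'
from h import *
rd();to(475,-330,260,0)
E
```

```text
time_s: 20.92
ee_pos: [0.5711, 0.0135, 0.2614]
orientation: [[-0.002, 1.0, 0.004], [1.0, 0.002, 0.001], [0.001, 0.004, -1.0]]
ft_force: [0.1, -0.5, -1.7]
gripper_width: 0.751
grasp_force: 30.0
t 20.92 p [571.1  13.5 261.4] R [[-0.002, 1.0, 0.004], [1.0, 0.002, 0.001], [0.001, 0.004, -1.0]] F [ 0.1 -0.5 -1.7] w 0.751 g 30.0
shift tool [-343.3  -96.7    0.6] turn az 0.1 cur yaw 0.1 tilt [0.22 0.08]
```

```bash
python3 -m jog '[[[-12,-4,0,0,0,0,0],[-25,-8,0,0,0,0,0],[-35,-10,0,0,0,0,0],[-38,-11,0,0,0,0,0],[-38,-11,0,0,0,0,0],[-38,-11,0,0,0,0,0],[-38,-11,0,0,0,0,0],[-38,-11,0,0,0,0,0],[-35,-10,0,0,0,0,0],[-28,-7,0,0,0,0,0],[-13,-3,0,0,0,0,0],[-5,0,0,0,0,0,0]]]'
python3 -m jog '[[[0,0,0,0,0,0,0],[0,0,0,0,0,0,0]]]'
python3 - <<'E'
from h import *
im,P=shot('n')
for n in ['stud_a','power_unit','carrier']: print(n,[(np.round(x['xyz'],3).tolist(),round(x['p'],2)) for x in recognise('wrist',n)[:3]])
E
```

```text
time_s: 21.92
ee_pos: [0.4705, -0.333, 0.2599]
orientation: [[0.009, 1.0, 0.002], [1.0, -0.009, -0.0], [-0.0, 0.002, -1.0]]
ft_force: [0.0, -0.1, -1.6]
gripper_width: 0.751
grasp_force: 30.0
time_s: 22.08
ee_pos: [0.4734, -0.3283, 0.2593]
orientation: [[0.002, 1.0, 0.002], [1.0, -0.002, 0.002], [0.002, 0.002, -1.0]]
ft_force: [0.2, 0.3, -1.0]
gripper_width: 0.747
grasp_force: 30.0
t 22.08 p [ 473.4 -328.3  259.3] R [[0.002, 1.0, 0.002], [1.0, -0.002, 0.002], [0.002, 0.002, -1.0]] F [ 0.2  0.3 -1. ] w 0.747 g 30.0
stud_a [([0.612, -0.279, 0.065], 0.76)]
power_unit [([0.611, -0.273, 0.065], 0.58)]
carrier [([0.472, -0.306, 0.271], 0.68)]
```

View pics/n.png

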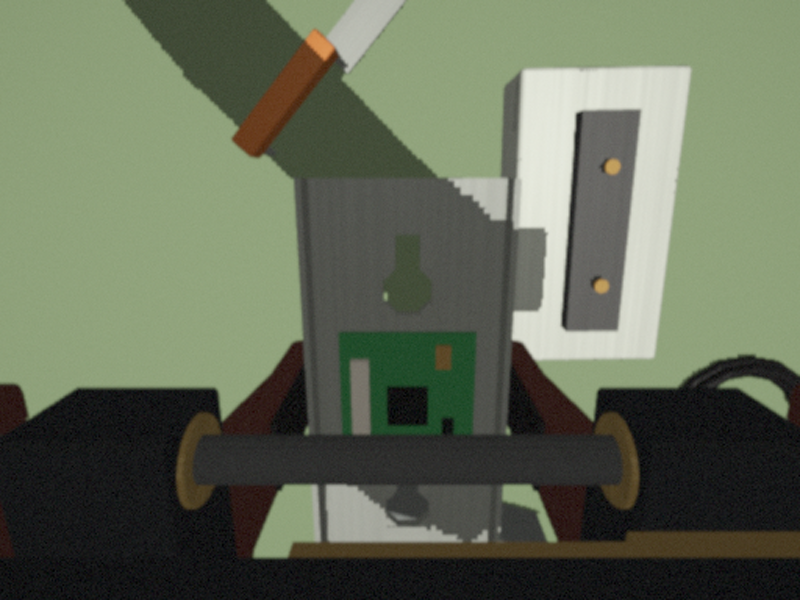

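The studs are at (613,167) and (601,286), and the carrier's forward large hole is at (407,290). All are in one picture, so I can measure them relative to each other.

```bash
cat >> h.py <<'E'
def studs(im,P,z=.089):
    m=mask(im,(8,90,90),(28,255,255)); m[:, :350]=0
    out=[]
    for c in blobs(m,2): M=cv2.moments(c); u,v=M['m10']/M['m00'],M['m01']/M['m00']; print(round(u,1),round(v,1),cv2.contourArea(c)); out.append(ray('wrist',u,v,z,P)[:2]*1000)
    return out
E
python3 - <<'E'
from h import *
P=np.load('P.npy',allow_pickle=True).item(); im=cv2.imread('pics/n_raw.png')
a,b=studs(im,P,.088); d=a-b; print(a,b,np.hypot(*d),np.degrees(np.arctan2(d[1],d[0])))
k=.64; f=lambda u,v,z: (ray('wrist',(u+.5)*k-.5,(v+.5)*k-.5,z,P)[:2]*1000).round(1)
z=.2593+.0086
print('bar',[f(*q,.079) for q in [(580,111),(640,111),(618,330),(565,328)]])
print('hole fwd centre',f(407.5,291,z+.002),'slot',f(407.5,237,z+.004),'front end',f(400,178,z+.004),'aft hole edge',f(407,526,z), 'L/R flange',f(296,180,z+.014),f(520,180,z+.014))
E
```

```text
391.4 106.3 69.5
384.5 182.6 62.5
[ 614.28905954 -252.45047358] [ 615.49040887 -336.47487814] 84.03299234639958 90.81913769463728
bar [array([ 592.2, -215.7]), array([ 633.4, -215.7]), array([ 636.1, -373.8]), array([ 595.1, -372.1])]
hole fwd centre [ 473.3 -295.6] slot [ 473.3 -277.4] front end [ 471.  -259.1] aft hole edge [ 472.9 -390.4] L/R flange [ 441.  -259.5] [ 505.9 -259.6]
```

```bash
python3 - <<'E'
from h import *
to(614.8,-285.3,100,0.8)
E
python3 -m jog '[[[5,15,0,0,0,-0.45,0],[6,28,0,0,0,-0.45,0],[6,35,0,0,0,0,0],[6,30,5,0,0,0,0],[7,20,15,0,0,0,0],[7,10,25,0,0,0,0],[4,3,30,0,0,0,0],[2,0,35,0,0,0,0],[0,0,30,0,0,0,0],[0,0,15,0,0,0,0],[0,0,4,0,0,0,0],[0,0,0,0,0,0,0]]]'
python3 - <<'E'
from h import *
to(614.8,-285.3,100,0.8)
E
```

```text
shift tool [ 42.  140.3 159.8] turn az -0.79 cur yaw 0.01 tilt [0.14 0.09]
time_s: 23.28
ee_pos: [0.6147, -0.2829, 0.0993]
orientation: [[-0.015, 1.0, 0.0], [1.0, 0.015, 0.002], [0.002, 0.0, -1.0]]
ft_force: [-0.0, -0.2, -0.5]
gripper_width: 0.751
grasp_force: 30.0
shift tool [-2.4  0.1 -0.7] turn az 0.08 cur yaw 0.88 tilt [0.01 0.11]
```

```bash
python3 -m jog '[[[-2.2,0,0,0,0,0,0],[0,0,0,0,0,0,0],[0,0,0,0,0,0,0]]]'
python3 - <<'E'
from h import *
im,P=shot('o'); to(614.8,-285.3,100,0.8)
X=[[.6143,-.2525,.089]]
z=state()['ee_pos'][2]+.0126
print('expected stud px',proj('wrist',X,P)*800/512)
m=mask(im,(8,90,60),(28,255,255))
for c in blobs(m,4): print(cv2.contourArea(c),np.array(cv2.boundingRect(c))*1.5625)
E
```

```text
time_s: 23.53
ee_pos: [0.6153, -0.2872, 0.1025]
orientation: [[-0.014, 1.0, 0.005], [1.0, 0.014, 0.0], [-0.0, 0.005, -1.0]]
ft_force: [0.8, -0.6, -2.3]
gripper_width: 0.748
grasp_force: 30.0
t 23.53 p [ 615.3 -287.2  102.5] R [[-0.014, 1.0, 0.005], [1.0, 0.014, 0.0], [-0.0, 0.005, -1.0]] F [ 0.8 -0.6 -2.3] w 0.748 g 30.0
shift tool [ 1.7 -0.4  2.4] turn az -0.01 cur yaw 0.79 tilt [0.27 0.02]
expected stud px [[406.08719458 270.44387531]]
3551.0 [289.0625 531.25   510.9375  26.5625]
805.0 [175.     412.5     45.3125  96.875 ]
797.5 [593.75   412.5     45.3125  96.875 ]
205.0 [393.75   257.8125  26.5625  26.5625]
```

```bash
python3 -c "
import cv2; im=cv2.imread('pics/o_raw.png')[100:360,150:370]; cv2.imwrite('pics/o2.png',cv2.resize(im,None,fx=2.2,fy=2.2,interpolation=cv2.INTER_CUBIC))"
```

```text
(no output)
```

View pics/o2.png

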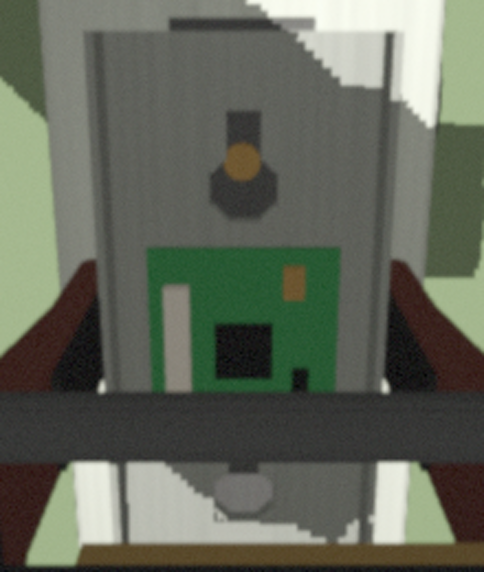

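The stud is visible through the forward keyhole at crop (243,161), and the hole centre is at (243,185). I'll convert both to world coordinates to remove the parallax.

```bash
python3 - <<'E'
from h import *
P=np.load('P.npy',allow_pickle=True).item(); im=cv2.imread('pics/o_raw.png')
m=mask(im,(8,90,60),(28,255,255)); c=[c for c in blobs(m,4)][3]; M=cv2.moments(c); u,v=M['m10']/M['m00'],M['m01']/M['m00']
print('stud',ray('wrist',u,v,.089,P)*1000)
f=lambda a,b,z: (ray('wrist',150+(a+.5)/2.2-.5,100+(b+.5)/2.2-.5,z,P)[:2]*1000).round(1)
z=.1025+.0086
print('hole',f(243.5,185,z+.004),'L/R edges',f(210,185,z+.004),f(277,185,z+.004),'low edge',f(243,218,z+.004),'slot end',f(243,111,z+.004),'front end',f(243,31,z+.004))
to(614.8,-285.3,100,0.8)
E
```

```text
stud [ 614.25732319 -252.53897735   89.        ]
hole [ 614.5 -252.9] L/R edges [ 606.6 -253. ] [ 622.3 -252.8] low edge [ 614.5 -260.9] slot end [ 614.1 -235.6] front end [ 613.9 -218. ]
shift tool [ 1.7 -0.4  2.4] turn az -0.01 cur yaw 0.79 tilt [0.27 0.02]
```

```bash
python3 - <<'E'
from h import *
to(614.8,-286.2,74,0.8)
E
python3 -m jog '[[[1,0,5,0,0,0,0],[0,0,8,0,0,0,0],[0,0,7,0,0,0,0],[0,0,4,0,0,0,0],[0,0,3,0,0,0,0],[0,0,1.5,0,0,0,0],[0,0,0,0,0,0,0]]]'
python3 - <<'E'
from h import *
to(614.8,-286.2,70.4,0.8)
E
```

```text
shift tool [ 0.8 -0.5 28.4] turn az -0.01 cur yaw 0.79 tilt [0.27 0.02]
time_s: 24.17
ee_pos: [0.6142, -0.2855, 0.0717]
orientation: [[-0.014, 1.0, 0.002], [1.0, 0.014, 0.001], [0.001, 0.002, -1.0]]
ft_force: [-0.4, 0.1, -0.7]
gripper_width: 0.758
grasp_force: 30.0
shift tool [-0.7  0.6  1.3] turn az -0.01 cur yaw 0.79 tilt [0.09 0.06]
```

```bash
python3 -m jog '[[[0,0.3,0.8,0,0,0,0],[0,0,0,0,0,0,0],[0,0,0,0,0,0,0],[-2,0,0,0,0,0,0],[-2.5,0,0,0,0,0,0],[-2.5,0,0,0,0,0,0],[0,0,0,0,0,0,0]]]'
python3 - <<'E'
from h import *
to(614.8,-302.2,70.4,0.8)
E
```

```text
time_s: 24.75
ee_pos: [0.6147, -0.2936, 0.0717]
orientation: [[-0.013, 1.0, 0.003], [1.0, 0.013, 0.0], [0.0, 0.003, -1.0]]
ft_force: [-0.3, 0.3, -1.5]
gripper_width: 0.749
grasp_force: 30.0
shift tool [-8.6  0.   1.3] turn az -0.06 cur yaw 0.74 tilt [0.15 0.02]
```

```bash
python3 -m jog '[[[-2.5,0,0.5,0,0,0,0],[-2.5,0,0,0,0,0,0],[-2,0,0,0,0,0,0],[-1,0,0,0,0,0,0],[0,0,0,0,0,0,0]]]'; python3 -m jog '[[[-1,0,0,0,0,0,0],[-1,0,0,0,0,0,0],[0,0,0,0,0,0,0]]]'
```

```text
time_s: 25.17
ee_pos: [0.6149, -0.301, 0.071]
orientation: [[-0.013, 1.0, 0.002], [1.0, 0.013, 0.001], [0.001, 0.002, -1.0]]
ft_force: [-0.1, 0.9, -1.0]
gripper_width: 0.748
grasp_force: 30.0
time_s: 25.42
ee_pos: [0.6151, -0.3021, 0.071]
orientation: [[-0.014, 1.0, 0.002], [1.0, 0.014, 0.002], [0.002, 0.002, -1.0]]
ft_force: [0.1, 1.7, -1.3]
gripper_width: 0.752
grasp_force: 30.0
```

```bash
python3 -m jog '[[[-1,0,0,0,0,0,0],[-1,0,0,0,0,0,0],[0,0,0,0,0,0,0]]]'; python3 -m jog '[[[-1,0,0,0,0,0,0],[0,0,0,0,0,0,0],[0,0,0,0,0,0,0]]]'
```

```text
time_s: 25.67
ee_pos: [0.6151, -0.3023, 0.0707]
orientation: [[-0.015, 1.0, 0.002], [1.0, 0.015, 0.004], [0.004, 0.002, -1.0]]
ft_force: [-1.2, 6.2, 0.8]
gripper_width: 0.748
grasp_force: 30.0
time_s: 25.92
ee_pos: [0.6151, -0.3024, 0.0707]
orientation: [[-0.016, 1.0, 0.001], [1.0, 0.016, 0.005], [0.005, 0.001, -1.0]]
ft_force: [-1.1, 8.4, 1.4]
gripper_width: 0.752
grasp_force: 30.0
```

The carrier has met its firm stop at 16 mm of travel, with 8 N of reaction. I'll let go, retreat and look.

```bash
python3 -m jog '[[[-1,0,0,0,0,0,0],[0,0,0,0,0,0,0],[0,0,0,0,0,0,1],[0,0,0,0,0,0,1],[0,0,0,0,0,0,1],[0,0,0,0,0,0,1],[0,0,0,0,0,0,1],[0,0,-8,0,0,0,1],[0,0,-20,0,0,0,1],[0,0,-35,0,0,0,1],[0,0,-40,0,0,0,1],[0,0,-40,0,0,0,1]]]'; python3 -m jog '[[[-30,0,-20,0,0,0,1],[-30,0,0,0,0,0,1],[0,0,0,0,0,0,1],[0,0,0,0,0,0,1]]]'
python3 - <<'E'
from h import *
im,P=shot('q'); t=snapshot('top')
cv2.imwrite('pics/qq.png',np.hstack([cv2.resize(im[0:240,130:390],(434,400),interpolation=cv2.INTER_CUBIC),cv2.resize(t[90:250,60:220+0],(360,400),interpolation=cv2.INTER_CUBIC)[:, :0], cv2.resize(t[90:250,210:356],(365,400),interpolation=cv2.INTER_CUBIC)]))
for n,p in [('stud+y',(614.3,-252.5)),('stud-y',(615.5,-336.5))]: print(n,(proj('wrist',[[p[0]/1e3,p[1]/1e3,.089]],P)-[130,0])*1.669)
E
```

```text
time_s: 26.92
ee_pos: [0.6141, -0.3068, 0.2158]
orientation: [[-0.013, 1.0, 0.001], [1.0, 0.013, 0.001], [0.001, 0.001, -1.0]]
ft_force: [0.8, -0.3, 0.3]
gripper_width: 1.003
grasp_force: 0.0
time_s: 27.25
ee_pos: [0.6143, -0.3691, 0.2347]
orientation: [[-0.01, 1.0, 0.003], [1.0, 0.01, -0.0], [-0.0, 0.003, -1.0]]
ft_force: [0.1, 0.4, -0.7]
gripper_width: 0.999
grasp_force: 0.0
t 27.25 p [ 614.3 -369.1  234.7] R [[-0.01, 1.0, 0.003], [1.0, 0.01, -0.0], [-0.0, 0.003, -1.0]] F [ 0.1  0.4 -0.7] w 0.999 g 0.0
stud+y [[219.56683237 102.41878718]]
stud-y [[219.934329   249.63040983]]
```

View pics/qq.png

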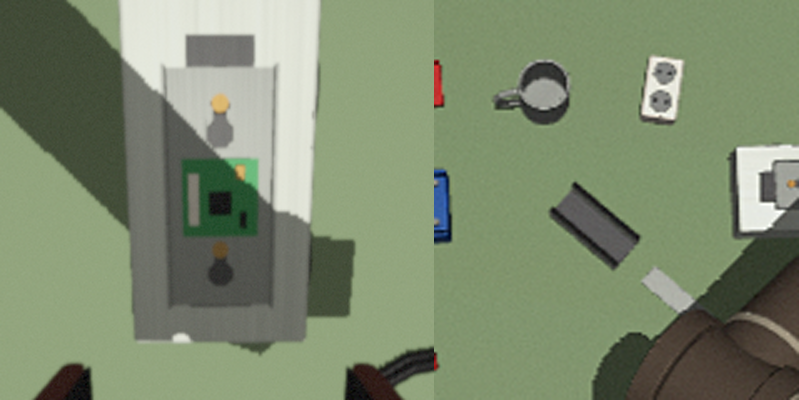

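Both brass heads, at crop (220,104) and (220,250), sit at the slot ends, about 16 mm from the large holes. The rest is empty, the spatula lies on the bench, and the mug and socket block have not moved.

```bash
python3 -c "
from cell import job_done; print(job_done())"
```

```text
the job is handed in; nothing more can be done
None
```

The job is handed in at about 27 s of the 67 s allowed: the carrier is slid home to its firm stop under both stud heads and released, the spatula is lying on the bench, and the bystanders were not touched.

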